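Third hand at the assembly jig: hold the bracket to the sprung fence

TASK

Slide the side stop of the assembly jig along its rail until the stop is in line with the yellow clip, and let it stay there. Then set the blue angle bracket down on the jig's base plate with its upright face to the fence and its left side (the side towards +y) up against the stop, and push it flat against the sprung fence with a steady 10 N or so, so that the fence's pointer stands in the green field. Finish still gripping and pressing it like that, as a third hand for the colleague who will screw it down; do not ram the fence to its end and leave the other things on the desk alone.

Things in the scene. Friction and masses are not known exactly. Their poses are not given: they have to be found in the camera images.
- jig: Jig, fixed to the desk: aluminium base plate 12 mm thick, slick on top, x -72 to 118, y -130 to 130 mm; grey rail at its rear, x 68 to 112, y -125 to 125, top z 52. White scale block at x 27 to 77, y -123 to -97, top z 22, with the green field. Origin on the desk surface below the plate; x points from the plate's front to fence and rail, y along the fence to the left, z up.
- fence (a joint): Steel fence (170 mm long in jig y, 12 mm thick, jig z 13 to 49 mm) that slides along jig +x on springs: 0 m at rest, end of travel 0.022. The springs push back with 1 N for each mm (10 N at 0.010). Its pointer is in the green field from 0.006 to 0.014, over the red from about 0.014 to 0.020.
- fence_face (a point): Centre of the fence's front face (the face that looks to jig -x), 20 mm above its lower edge; at rest at jig x = 30, y = 0, z = 33 mm. Axes as the jig's. Moves with the fence.
- stop (a joint): Position of the side stop along its rail, 0 to 0.14 m, growing towards jig +y (jig y of the stop's middle = value - 0.07). It stays where it is left; moving it takes about 5 N.
- stop_grip (a point): Middle of the stop's upright orange grip tab, at jig x 88, z 84 mm: 14 mm thick in jig y (grip it so), 24 mm in x, jig z 64 to 97. Below it a black carriage, 40 mm in y, 28 in x, top z 64, and a dark arm 10 mm wide that runs forwards over the fence, top z 64. Axes as the jig's. The stop is in line with the clip when this point and mark have the same jig y.
- stop_face (a point): On the side of the stop's finger against which the bracket's left side goes (it looks to jig -y), 5 mm to the -y side of the stop's middle, at jig x 4, z 32 mm. The finger is a dark steel plate 10 mm thick, hanging in front of the fence, jig x -13 to 21, z 18 to 64 mm. Axes as the jig's.
- mark: Yellow index clip, 6 mm wide in jig y, fixed on the rail's rear top edge; it differs in place along the rail from run to run. Origin in the middle of its width, on the rail's top. Axes as the jig's.
- bracket: Blue angle bracket, loose, about 0.2 kg, standing on its foot. Origin: centre of its underside. Foot 56 (x) x 60 (y) x 8 mm; at its +x end an upright face plate 8 mm thick, 60 wide, up to z 44 mm; behind it on the middle line an upright rib, 12 mm thick in y (grip it there), x -21 to 20, up to z 52 mm. x points out of the face plate, z up.
- bracket_face (a point): Centre of the bracket's upright face, the outside of the face plate, 28 mm in +x from its origin and 20 mm above its underside. Axes as the bracket's.
- paste_jar: Bystander: small white jar with a black lid, 49 mm across, 40 mm high, loose; origin under its centre.
- driver: Bystander: red-handled hex driver lying down, 183 mm long, 24 mm high, loose; origin under its middle.
- tape: Bystander: roll of tape lying flat, 74 mm across, 19 mm high, loose; origin under its centre.
- magnifier: Bystander: folding loupe, 45 x 30 x 14 mm, loose; origin under its centre.
Things that resemble listed ones, but are neither listed nor needed, are in the scene too. Of the things like the bracket, leave any that is pink or turquoise; of the rest the smaller one is meant.

How it is judged:
By the outcome, as a careful person would: the job done as asked, in the order asked, and still so for the second after the job is handed in, while the arm keeps its last pose, push and grip.
It also fails if it takes over 64 s, if anything falls off the work surface, if the arm or the gripper's body presses on something with over 40 N, if the wrist force passes 120 N, or if a joint passes its speed limit or range.

ROBOT

A 6-joint arm with a two-finger parallel gripper is mounted at the origin on a cart in front of the work surface, level with it; the furniture and walls round the work are solid. World frame = base frame: x ahead of the robot, y to its left, z up, the work surface at z = 0. Lengths are in mm, angles in rad, forces in N, time in s.
With the tool pointing down it reaches from about 300 to 775 mm from the base axis. Payload 14.6 kg.
Tool frame: the origin (TCP) lies between the finger pads; the fingertips stand ahead of it and the grasp point (between the pads) lies 8 mm behind it (nose_length is the x of the fingertips in the tool frame, in mm); x points along the fingers, y is the direction in which the jaws open and shut, and the axes are right-handed (so a half turn about x gives the same grasp; the last joint's range is limited). The gripper opens to 94 mm and grips with 3 to 60 N. Pads are 16 mm wide; open, the fingers measure 119 mm over their backs; the gripper's body (75 mm by 177 mm) begins 78 mm behind the grasp point.
Start: joints at [1.242, 0.3, 1.521, -0, 1.321, -0.067], TCP at [142.349, 531.25, 216.446] pointing down, gripper open.
Joint ranges: [-3.03, 3.03], [-0.79, 2.21], [0.23, 2.52], [-1.04, 4.18], [0, 3.07], [-2.55, 2.55]. Speed limits (rad/s): [2.22, 2.22, 2.57, 3.14, 3.14, 3.14].

INTERFACE

Orientations are given as [roll, pitch, yaw] about the fixed x, y, z axes, in that order (R = Rz(yaw) Ry(pitch) Rx(roll)).
In Python, from station import * gives the robot as it stands.
- The arm moves only by the tool send_rows, never from a script. Its arguments are lists of equal length, an entry for each row: "travel": the shift along the tool's x, y, z in m, a list of three; "twist": the turn about the tool's x in rad. In form: {"travel": [[x, y, z], ...], "twist": [twist, ...]}. A call has 1 to 20 rows; each row is the pose to reach, as a shift and turn from the pose commanded when the call began, along the tool's axes at that moment; what a row does not reach only later rows make up. A row lasts 1/8 s, in which the tool goes at most 62.5 mm and 10.7 degrees, less where a joint would pass 70% of its speed; a pose out of reach is approached as far as the arm can. A call with a gripper value outside its range is refused whole. "jaw" is the opening in per cent of the stroke, from 0 (shut) to 100 (fully open), set as the call begins (left out, the last holds). The fingers move at their own pace and stop on an object; "grip_force" is the grip in N (left out, the last holds). Time passes only in rows, so rows that repeat a pose let the fingers close. It gives the time, the measured TCP pose, the force and the opening at its end, in the units of the state.
- state(): the state, without advancing time (a new reading comes with each control period).
- camera(name): name is "scene" or "top" or "wrist"; returns (picture, depth): 384x512x3 uint8, red, green, blue; 384x512 float32, mm along the optical axis (not along the pixel's ray), 0 where there is no reading.
- camera_model(name): a dict with "fx", "fy", "cx", "cy" (pixels), "world_to_cam" (4x4, takes a point from world to camera coordinates). Camera axes: x right, y down, z forward; pixel columns grow to the right and rows downward; lengths in mm; the calibration is good to about 2 mm. A picture is of the moment at which its call begins: read the wrist's pose just before it. camera_model takes no time and is no camera call; for the wrist camera it gives the pose at the moment of the call.
- job_done(): hands the job in, once; it reports no verdict.
Trained networks look in the newest picture that a camera, given by its name, has taken for a name from the list of things; names that differ only in an ending like _2 or _b are one class to them, and where a whole thing is asked for, a point or a joint stands for the part that bears it (a point fixed in the world has none). Each returns a list of dicts, best first, with "conf" (0 to 1); they miss things now and then, are a little off and sometimes report something else, mostly with a low value. They report only what shows in the picture. A call takes as long as a camera call. They do not tell look-alikes from the thing itself.
- silhouettes(camera, thing): "region" (384x512 bool, what is visible of it) and "box" ([left, top, right, bottom] in pixels, round what is visible of it).
The state is a dict: "clock": time; "joint_positions": joint angles; "qvel": joint speeds; "joint_efforts": joint torques, N m; "tcp_pos": TCP position; "ee_rot": TCP orientation; "ft_force": force on the tool from outside, world axes, zero at the start; "torque": the same for the moment, N m; "gripper_width": finger opening in mm.
Only numpy, scipy, OpenCV 4.12 (cv2) and the standard library are available. Lean on these libraries where they do the work, as an engineer would, in place of code of your own. Each camera call takes 0.05 s, during which the arm holds its last target.

## Working session

There is one attempt and no reset: what is moved stays moved. The work goes in short steps, Python scripts to look and compute and a tool call to move; the robot and the scene stay as the last step left them, time stands still between calls to the robot, and variables do not carry over. Pictures are saved under pics/ and viewed, and the job is handed in when it is done.

Besides the shell and the picture viewer there is one more tool, called as name([rows], argument=value, ...), one row to a line, values as JSON. send_rows: Moves the arm, as the interface text tells. Its arguments: {"type":"object","properties":{"travel":{"type":"array"},"twist":{"type":"array"},"jaw":{"type":"number"},"grip_force":{"type":"number"}},"required":["travel","twist"]}

```bash
ls; mkdir -p pics; python3 - <<'E'
from station import *
import cv2,numpy as np
s=state();print({k:np.round(v,3).tolist() for k,v in s.items()})
for n in ("scene","top"):
    p,d=camera(n);cv2.imwrite(f"pics/{n}0.png",cv2.cvtColor(cv2.resize(p,(800,600),interpolation=cv2.INTER_CUBIC),cv2.COLOR_RGB2BGR))
    np.savez(f"{n}0.npz",p=p,d=d)
    m=camera_model(n);print(n,m["fx"],m["cx"],m["cy"],np.round(m["world_to_cam"],3).tolist())
E
```

```text
pics
{'clock': 0.0, 'joint_positions': [1.242, 0.3, 1.522, 0.0, 1.321, -0.067], 'qvel': [0.0, -0.001, -0.001, 0.001, -0.001, 0.001], 'joint_efforts': [-0.001, -53.181, -35.273, 0.071, 0.024, -0.0], 'tcp_pos': [142.297, 531.031, 215.902], 'ee_rot': [-1.643, 1.57, -1.905], 'ft_force': [0.515, 0.308, 0.403], 'torque': [0.01, -0.018, -0.016], 'gripper_width': 94.106}
scene 404.5255852874871 255.14492606268618 192.42759970539183 [[0.561, -0.828, -0.012, -346.696], [-0.554, -0.364, -0.749, 355.393], [0.616, 0.427, -0.662, 1359.53], [0.0, 0.0, 0.0, 1.0]]
top 388.64605105320317 255.46706075995894 190.65707727321427 [[-0.02, -1.0, -0.002, -25.906], [-0.987, 0.02, -0.161, 588.385], [0.161, -0.001, -0.987, 1255.735], [0.0, 0.0, 0.0, 1.0]]
```

View pics/scene0.png

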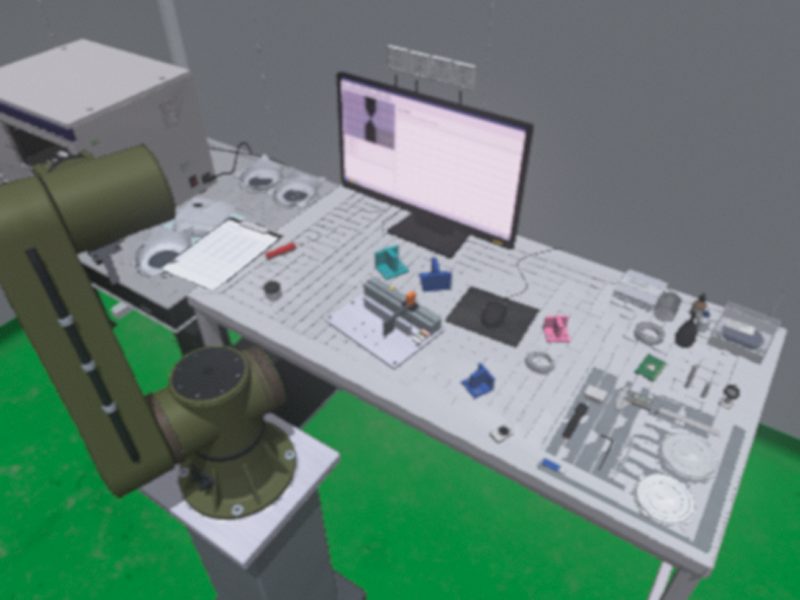

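View pics/top0.png

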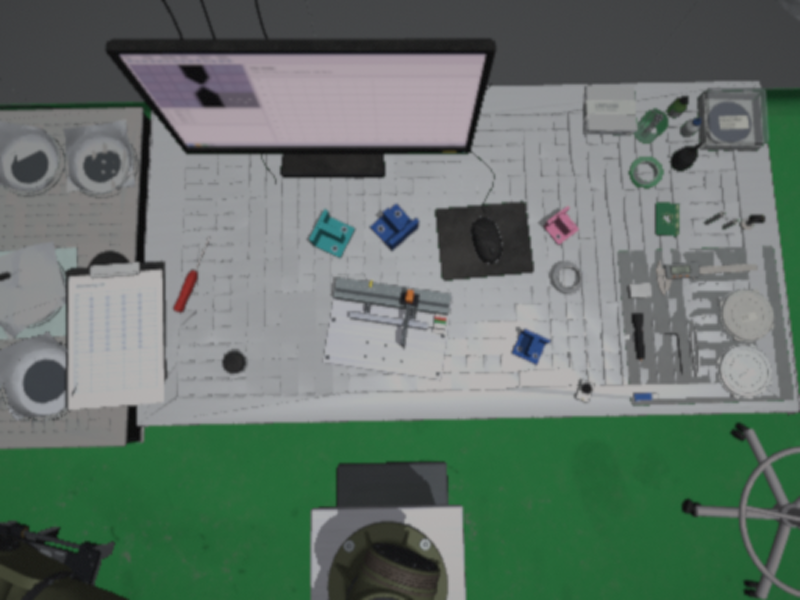

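Scene and top views: the jig is near (390,325) in the top view, with the clip at (370,285) and the orange tab at (409,296). There are blue brackets at (395,227) and (530,345).

```bash
cat > h.py <<'E'
import numpy as np,cv2
from station import *
def cloud(n,p,d,m=None):
    m=m or camera_model(n);v,u=np.mgrid[:384,:512]
    P=np.stack([(u-m["cx"])/m["fx"]*d,(v-m["cy"])/m["fy"]*d,d],-1)
    T=np.linalg.inv(m["world_to_cam"]);W=P@T[:3,:3].T+T[:3,3];W[d<=0]=np.nan
    return W
E
python3 - <<'E'
from h import *
for n in ("top","scene"):
    p,d=camera(n);W=cloud(n,p,d);np.savez(f"{n}1.npz",p=p,d=d,W=W)
    for t in ("bracket","jig","fence","stop","mark","paste_jar","driver","tape","magnifier"):
        for r in silhouettes(n,t)[:4]:
            g=r["region"];X=W[g];X=X[~np.isnan(X[:,0])]
            if len(X): print(n,t,round(r["conf"],2),r["box"],g.sum(),np.median(X,0).round(),np.percentile(X,3,axis=0).round(),np.percentile(X,97,axis=0).round())
print(state()["clock"])
E
```

```text
top bracket 0.91 [196.2, 136.5, 226.5, 164.1] 484 [734. 112.  13.] [705.  73.   5.] [777. 148.  68.]
top bracket 0.72 [237.0, 132.1, 269.1, 159.1] 534 [751. -29.  14.] [709. -73.  -0.] [801.  14.  72.]
top bracket 0.64 [324.1, 212.5, 353.6, 232.0] 351 [ 483. -314.   10.] [ 453. -351.   -0.] [ 512. -287.   53.]
top jig 0.83 [209.2, 177.9, 288.5, 241.5] 4112 [528. -13.  14.] [ 437. -130.    7.] [614. 109.  63.]
top fence 0.71 [225.9, 201.2, 272.0, 212.8] 215 [542.  -5.  48.] [526. -88.  15.] [558.  64.  53.]
top stop 0.52 [252.4, 183.2, 268.9, 222.9] 220 [574. -52.  64.] [491. -76.  33.] [602. -39.  97.]
top paste_jar 0.71 [143.1, 224.7, 159.0, 239.2] 172 [458. 317.  39.] [438. 297.  21.] [477. 338.  44.]
top paste_jar 0.25 [107.7, 169.6, 123.4, 198.5] 173 [618. 433.  21.] [578. 414.  13.] [656. 453.  27.]
top driver 0.47 [113.7, 169.3, 126.2, 197.8] 171 [621. 432.  21.] [579. 412.  13.] [659. 450.  27.]
top tape 0.65 [355.1, 167.3, 372.5, 190.5] 284 [ 634. -413.   18.] [ 600. -446.   -1.] [ 667. -378.   24.]
top magnifier 0.44 [370.9, 246.0, 380.7, 259.6] 105 [ 384. -431.   12.] [ 364
[... 609 characters left out ...]
5.4] 237 [538. -11.  38.] [523. -98.  13.] [557.  64.  51.]
scene stop 0.58 [242.1, 187.6, 269.4, 213.6] 173 [567. -55.  62.] [487. -77.  28.] [591. -41.  96.]
scene paste_jar 0.64 [168.1, 182.0, 179.9, 192.9] 120 [451. 308.  34.] [436. 294.   4.] [475. 333.  42.]
scene paste_jar 0.39 [242.8, 187.5, 272.0, 213.4] 135 [563. -54.  62.] [486. -75.  27.] [588. -45.  94.]
scene tape 0.58 [339.2, 221.8, 359.1, 237.0] 243 [ 631. -417.   16.] [ 597. -451.   -1.] [ 667. -383.   23.]
scene magnifier 0.63 [169.4, 156.4, 190.8, 163.2] 98 [617. 426.  15.] [578. 410.   0.] [661. 449.  24.]
scene magnifier 0.46 [313.3, 271.4, 329.7, 280.7] 107 [ 382. -435.   12.] [ 362. -451.    3.] [ 403. -417.   17.]
1.1
```

```bash
python3 - <<'E'
from h import *
for n in("top","scene"):
    f=np.load(n+"1.npz");W=f["W"];p=f["p"].astype(int)
    box=(W[...,0]>420)&(W[...,0]<640)&(W[...,1]>-170)&(W[...,1]<140)
    m=box&(W[...,2]>47)&(W[...,2]<58)&(W[...,0]>565)
    r=cv2.minAreaRect(W[m][:,:2].astype(np.float32));print(n,"rail",r,m.sum())
    m=box&(W[...,2]>6)&(W[...,2]<17)
    r=cv2.minAreaRect(W[m][:,:2].astype(np.float32));print("plate",r)
    m=box&(p[...,0]>170)&(p[...,1]<130)&(p[...,2]<90)&(W[...,2]>60);print("orange",m.sum(),W[m].mean(0),np.ptp(W[m],axis=0))
    m=box&(p[...,0]>130)&(p[...,1]>120)&(p[...,2]<110)&(W[...,2]>45);print("yellow",m.sum(),W[m])
p,d=camera("wrist");cv2.imwrite("pics/w0.png",cv2.cvtColor(p,cv2.COLOR_RGB2BGR))
s=state();m=camera_model("wrist");T=np.linalg.inv(m["world_to_cam"]);print(T.round(3),m["fx"],s["tcp_pos"])
from scipy.spatial.transform import Rotation as R
print(R.from_euler("xyz",s["ee_rot"]).as_matrix().round(3))
import station;print([x for x in dir(station) if x[0]!='_'])
E
```

```text
top rail ((596.6790161132812, -21.883399963378906), (249.69764709472656, 47.56611633300781), 80.46717071533203) 766
plate ((528.3512573242188, -14.24505615234375), (216.73382568359375, 302.3377380371094), 0.08026743680238724)
orange 6 [587.08299131 -58.21533792  95.88259683] [13.16820723  3.51797274  2.287385  ]
yellow 10 [[624.00461017  26.93637896  55.0512692 ]
 [623.54312448  23.49130758  57.10274316]
 [623.8216301   20.22694356  55.30472127]
 [621.02725464  27.08785845  52.78359517]
 [620.47167854  23.61363835  55.35987941]
 [620.7814651   20.35459789  53.37128683]
 [617.63136965  27.13119539  52.70537037]
 [616.29457064  23.4606492   59.49845822]
 [613.88062157  27.07858529  54.56599175]
 [614.01643798  23.78398579  53.46506372]]
scene rail ((595.0906982421875, -24.684539794921875), (251.20118713378906, 48.87940216064453), 81.89064025878906) 329
plate ((530.1022338867188, -12.433685302734375), (296.8646545410156, 217.20645141601562), 89.2919921875)
orange 6 [581.21571031 -62.35055085  96.23706912] [10.36600802 10.52067413  8.65213468]
yellow 6 [[589.7991726  -59.12467465  96.49700092]
 [593.81842848 -61.32594908  94.64493973]
 [579.55514733 -56.22000777  97.18593263]
 [583.3915356  -58.50926148  95.49881405]
 [590.2088124  -68.49699213  95.31048914]
 [577.30019196 -52.8586498   91.88851974]]
[[ 2.59000e-01  9.32000e-01  2.53000e-01  6.94450e+01]
 [ 9.66000e-01 -2.50000e-01 -6.80000e-02  5.52259e+02]
 [-1.00000e-03  2.62000e-01 -9.65000e-01  3.83653e+02]
 [ 0.00000e+00  0.00000e+00  0.00000e+00  1.00000e+00]] 317.1324177096996 [142.36083083 531.26885806 216.44821452]
[[-0.     0.259  0.966]
 [ 0.     0.966 -0.259]
 [-1.     0.    -0.   ]]
['Unreachable', 'camera', 'camera_model', 'job_done', 'nose_length', 'silhouettes', 'state']
```

View pics/w0.png

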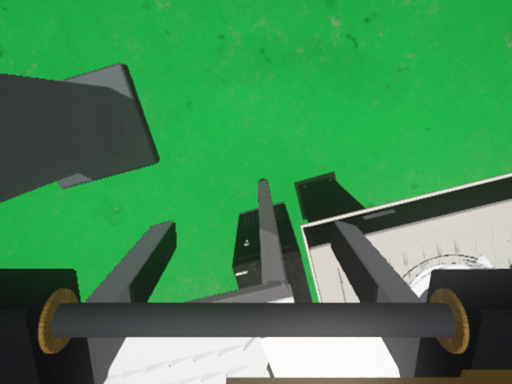

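send_rows([
  [-0.003,-0.027,0.041],
  [-0.006,-0.054,0.082],
  [-0.009,-0.081,0.123],
  [-0.012,-0.108,0.164],
  [-0.015,-0.135,0.205],
  [-0.018,-0.162,0.246],
  [-0.021,-0.189,0.287],
  [-0.024,-0.216,0.328],
  [-0.027,-0.243,0.369],
  [-0.03,-0.27,0.41],
  [-0.033,-0.297,0.451],
  [-0.036,-0.324,0.492],
  [-0.039,-0.351,0.533],
  [-0.042,-0.378,0.574],
  [-0.045,-0.405,0.615],
  [-0.045,-0.405,0.615],
  [-0.045,-0.405,0.615],
  [-0.045,-0.405,0.615],
], twist=[0,-0.01,-0.02,-0.03,-0.04,-0.05,-0.06,-0.07,-0.08,-0.09,-0.1,-0.1,-0.1,-0.1,-0.1,-0.1,-0.1,-0.1], jaw=60)

```text
clock: 3.4
tcp_pos: [631.1, -18.1, 261.8]
ee_rot: [0.533, 1.571, 0.372]
ft_force: [-0.2, 0.7, -0.9]
gripper_width: 56.4
```

```bash
cat >> h.py <<'E'
from scipy.spatial.transform import Rotation as R
def st():
    s=state();M=R.from_euler("xyz",s["ee_rot"]).as_matrix()
    print("t",s["clock"],"tcp",s["tcp_pos"].round(1) if hasattr(s["tcp_pos"],"round") else s["tcp_pos"],"ang_y",np.degrees(np.arctan2(M[1,1],M[0,1])).round(2),"F",np.round(s["ft_force"],1),"w",s["gripper_width"],"q",np.round(s["joint_positions"],2));return s,M
def wrist(name):
    m=camera_model("wrist");p,d=camera("wrist");W=cloud("wrist",p,d,m)
    np.savez(name+".npz",p=p,d=d,W=W);cv2.imwrite(f"pics/{name}.png",cv2.cvtColor(cv2.resize(p,(768,576)),cv2.COLOR_RGB2BGR));return p,d,W
E
python3 - <<'E'
from h import *
st();wrist("w1");print(nose_length)
E
```

```text
t 3.4 tcp [631.1 -18.1 261.8] ang_y 80.8 F [-0.2  0.7 -0.9] w 56.405710528779665 q [-0.09  0.46  1.2   0.    1.48 -1.5 ]
11.0
```

View pics/w1.png

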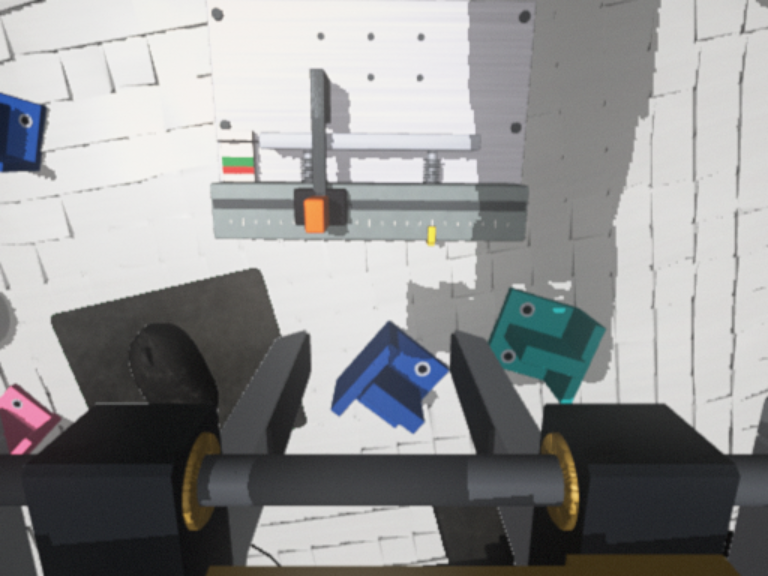

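The wrist view is clear. Rail runs (212–528, 185–240), tab at (315,215), clip at (431,235) and fence at row 142. The pointer is near (237,140), just before the green field.

```bash
cat > jig.py <<'E'
from h import *
def fitjig(W,p):
    p=p.astype(int);z=W[...,2]
    near=(W[...,0]>420)&(W[...,0]<640)&(W[...,1]>-180)&(W[...,1]<150)
    o=near&(p[...,0]>180)&(p[...,1]<140)&(p[...,1]>50)&(p[...,2]<80)&(z>60)
    y=near&(p[...,0]>170)&(p[...,1]>150)&(p[...,2]<90)&(z>45)&(z<75)
    rail=near&(z>46)&(z<57)&(W[...,0]>560)
    rail=cv2.morphologyEx(rail.astype(np.uint8),cv2.MORPH_OPEN,np.ones((3,3)))>0
    r=cv2.minAreaRect(W[rail][:,:2].astype(np.float32))
    (cx,cy),(a,b),g=r
    if a<b: g+=90
    g=np.radians(g); ey=np.array([np.cos(g),np.sin(g)]); ey*=np.sign(ey[1]); ex=np.array([ey[1],-ey[0]])
    print("rail",r,rail.sum(),np.median(W[rail],0).round(1),"yaw",np.degrees(np.arctan2(ex[1],ex[0])))
    O=np.array([cx,cy])-90*ex
    J=lambda X:np.c_[(X[:,:2]-O)@ex,(X[:,:2]-O)@ey,X[:,2]]
    for nm,m in(("orange",o&(z>90)),("yellow",y)):
        K=J(W[m]);print(nm,m.sum(),"jig min",K.min(0).round(1),"max",K.max(0).round(1),"mean",K.mean(0).round(1),"world",W[m].mean(0).round(1))
    return O,ex,ey,J
E
python3 - <<'E'
from jig import *
f=np.load("w1.npz");W=f["W"];p=f["p"]
O,ex,ey,J=fitjig(W,p);print(O,ex,ey)
# fence top, plate
K=J(W.reshape(-1,3)).reshape(W.shape)
m=(K[...,2]>44)&(K[...,2]<52)&(K[...,0]>20)&(K[...,0]<50)&(abs(K[...,1])<85)
print("fence top x",np.percentile(K[m][:,0],[2,50,98]),"y",np.percentile(K[m][:,1],[1,99]),"z",np.median(K[m][:,2]))
m=(K[...,2]>7)&(K[...,2]<17)&(abs(K[...,1])<160)&(K[...,0]>-100)&(K[...,0]<130)
print("plate",np.percentile(K[m],[1,50,99],axis=0))
m=(K[...,2]>58)&(K[...,2]<69)&(K[...,0]>-20)&(K[...,0]<60)
print("arm",np.percentile(K[m],[2,50,98],axis=0))
# rail slope
m=(K[...,2]>47)&(K[...,2]<57)&(K[...,0]>75)&(K[...,0]<110)&(abs(K[...,1])<120)
u=K[m];print("railz",np.median(u[u[:,1]<-60,2]),np.median(u[u[:,1]>60,2]))
E
```

```text
rail ((588.9147338867188, -18.76812744140625), (250.2594757080078, 74.43054962158203), 84.15210723876953) 6770 [598.5  -2.7  51.2] yaw -5.847892761230466
orange 53 jig min [ 81.5 -44.7  93.5] max [103.8 -30.6  97.5] mean [ 91.6 -36.6  95.6] world [586.8 -55.3  95.6]
yellow 18 jig min [112.5  44.5  52.6] max [124.9  49.8  56.8] mean [120.4  47.4  54.8] world [623.9  25.3  54.8]
[499.38310381  -9.59821923] [ 0.99479589 -0.10188787] [0.10188787 0.99479589]
fence top x [34.75669549 43.56822266 49.60760189] y [-79.98770981  82.28509258] z 48.08555926815848
plate [[ -65.10511641 -119.84070305    9.04784587]
 [  -6.80588035   14.70927402   11.07646923]
 [  78.11681268  133.50953208   13.31631154]]
arm [[ -5.60354226 -38.9553054   59.34836326]
 [ 24.97230804 -32.76741267  62.99295048]
 [ 58.21118394 -26.65372486  64.61970278]]
railz 51.302522826180194 51.175922067646184
```

```bash
python3 - <<'E'
s=open("jig.py").read()
s=s.replace("    r=cv2.minAreaRect","    nl,L,S,_=cv2.connectedComponentsWithStats(cv2.erode(rail.astype(np.uint8),np.ones((3,3))));k=1+S[1:,4].argmax();rail=rail&(cv2.dilate((L==k).astype(np.uint8),np.ones((3,3)))>0)\n    r=cv2.minAreaRect",1)
open("jig.py","w").write(s)
E
cat > an.py <<'E'
import sys
from jig import *
f=np.load(sys.argv[1]+".npz");W=f["W"];p=f["p"]
O,ex,ey,J=fitjig(W,p);print(O,ex,ey)
K=J(W.reshape(-1,3)).reshape(W.shape)
m=(K[...,2]>44)&(K[...,2]<52)&(K[...,0]>20)&(K[...,0]<60)&(abs(K[...,1])<85)
print("fence top x",np.percentile(K[m][:,0],[2,50,98]),"y",np.percentile(K[m][:,1],[1,99]),"z",np.median(K[m][:,2]))
q=K[m];print("fence slope deg",np.degrees(np.arctan(np.polyfit(q[:,1],q[:,0],1)[0])))
m=(K[...,2]>7)&(K[...,2]<17)&(abs(K[...,1])<160)&(K[...,0]>-100)&(K[...,0]<130)
print("plate",np.percentile(K[m],[1,50,99],axis=0).round(1).tolist())
m=(K[...,2]>60)&(K[...,2]<69)&(K[...,0]>-20)&(K[...,0]<60)
print("arm",np.percentile(K[m],[2,50,98],axis=0).round(1).tolist());q=K[m];print("arm slope deg",np.degrees(np.arctan(np.polyfit(q[:,0],q[:,1],1)[0])))
E
python3 an.py w1
```

```text
rail ((598.7279663085938, -19.9149169921875), (249.2498321533203, 47.968177795410156), 80.06694793701172) 6719 [598.7  -2.6  51.2] yaw -9.933052062988281
orange 53 jig min [ 74.5 -44.8  93.5] max [ 96.5 -31.5  97.5] mean [ 84.4 -36.9  95.6] world [586.8 -55.3  95.6]
yellow 18 jig min [99.1 46.1 52.6] max [111.5  51.1  56.8] mean [107.   48.8  54.8] world [623.9  25.3  54.8]
[510.07706793  -4.39015558] [ 0.98500998 -0.17249735] [0.17249735 0.98500998]
fence top x [28.52202002 34.25479788 40.09542533] y [-83.48912467  82.50987961] z 48.03394072807356
fence slope deg -0.18637434073738854
plate [[-72.0, -127.7, 9.0], [-17.1, 7.6, 11.1], [64.7, 126.5, 13.3]]
arm [[-13.0, -42.9, 61.1], [21.2, -38.0, 63.0], [58.5, -33.1, 64.7]]
arm slope deg 0.23624167004548327
```

send_rows([
  [0.01,-0.02,-0.016],
  [0.03,-0.045,-0.037],
  [0.07,-0.045,-0.037],
  [0.1,-0.045,-0.037],
  [0.13,-0.045,-0.037],
  [0.145,-0.045,-0.037],
  [0.155,-0.045,-0.037],
  [0.165,-0.045,-0.037],
  [0.174,-0.045,-0.037],
  [0.182,-0.045,-0.037],
  [0.182,-0.045,-0.037],
], twist=[0.006,0.013,0.013,0.013,0.013,0.013,0.013,0.013,0.013,0.013,0.013])

```text
clock: 4.82
tcp_pos: [587.6, -57.6, 78.9]
ee_rot: [-3.135, 1.57, 2.974]
ft_force: [0.4, 0.4, 0.2]
gripper_width: 56.2
```

```bash
python3 - <<'E'
from h import *
st();wrist("w2")
E
```

```text
t 4.825 tcp [587.6 -57.6  78.9] ang_y 79.98 F [0.4 0.4 0.2] w 56.24205415244407 q [-0.16  0.53  1.53  0.    1.08 -1.56]
```

View pics/w2.png

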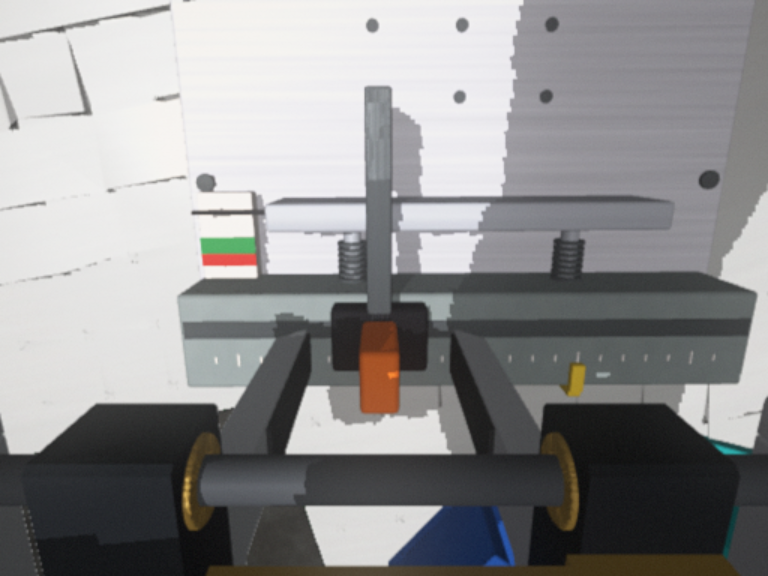

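Tab at (380,365) sits centred between the fingers; clip at (576,378); pointer at row 211, short of the green.

```bash
python3 an.py w2
```

```text
rail ((606.032958984375, 25.610755920410156), (157.650390625, 48.39305114746094), 80.23460388183594) 12932 [603.   36.4  51.1] yaw -9.765396118164064
orange 31 jig min [ 81.1 -81.3  94.9] max [ 83.9 -77.6  97.4] mean [ 82.3 -79.5  95.9] world [585.  -51.4  95.9]Traceback (most recent call last):
  File "an.py", line 4, in <module>
    O,ex,ey,J=fitjig(W,p);print(O,ex,ey)
              ~~~~~~^^^^^
  File "jig.py", line 18, in fitjig
    K=J(W[m]);print(nm,m.sum(),"jig min",K.min(0).round(1),"max",K.max(0).round(1),"mean",K.mean(0).round(1),"world",W[m].mean(0).round(1))
                                         ~~~~~^^^
    return umr_minimum(a, axis, None, out, keepdims, initial, where)
ValueError: zero-size array to reduction operation minimum which has no identity
```

send_rows([
  [0,0,0],
  [0,0,0],
  [0,0,0],
  [0,0,0],
], twist=[0,0,0,0], jaw=5, grip_force=20)

```text
clock: 5.38
tcp_pos: [587.8, -57.6, 79.5]
ee_rot: [-0.086, 1.571, -0.261]
ft_force: [-0.1, 0.1, 0.3]
gripper_width: 19.8
```

send_rows([
  [0,0,0],
  [0,0,0],
  [0,0.008,0],
  [0,0.018,0],
  [0,0.028,0],
  [0,0.038,0],
  [0,0.048,0],
  [0,0.058,0],
  [0,0.068,0],
  [0,0.076,0],
  [0,0.082,0],
  [0,0.085,0],
  [0,0.0865,0],
  [0,0.0865,0],
  [0,0.0865,0],
], twist=[0,0,0,0,0,0,0,0,0,0,0,0,0,0,0])

```text
clock: 7.25
tcp_pos: [602.4, 27.6, 79.5]
ee_rot: [-2.726, 1.569, -2.901]
ft_force: [-5.3, -2.0, 4.0]
gripper_width: 14.2
```

```bash
python3 - <<'E'
from h import *
st();wrist("w3")
E
```

```text
t 7.25 tcp [602.4  27.6  79.5] ang_y 79.99 F [-5.3 -2.   4. ] w 14.239655593057902 q [-0.01  0.56  1.49 -0.    1.09 -1.41]
```

View pics/w3.png

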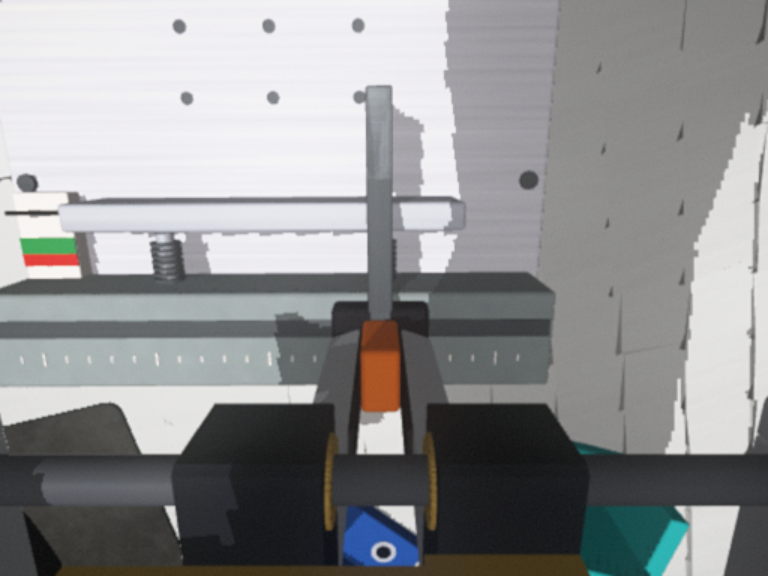

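The stop moved (arm at column 380) and hides the clip. Releasing and rising to check.

send_rows([
  [0,0,0],
  [0,0,0],
  [-0.01,0,0],
  [-0.03,0,0],
  [-0.07,0,0],
  [-0.11,0,0.02],
  [-0.14,0,0.045],
  [-0.14,0,0.045],
  [-0.14,0,0.045],
], twist=[0,0,0,0,0,0,0,0,0], jaw=50)

```text
clock: 8.43
tcp_pos: [646.5, 19.9, 218.6]
ee_rot: [-3.033, 1.569, 3.075]
ft_force: [0.6, -0.6, -0.3]
gripper_width: 46.8
```

```bash
python3 - <<'E'
from h import *
st();wrist("w4")
E
python3 an.py w4
```

```text
t 8.425 tcp [646.5  19.9 218.6] ang_y 79.99 F [ 0.6 -0.6 -0.3] w 46.834019911537716 q [-0.03  0.52  1.21  0.    1.41 -1.42]
rail ((598.6981201171875, -19.867332458496094), (249.5526123046875, 47.6556396484375), 80.01908874511719) 8654 [595.5 -32.9  51.2] yaw -9.980911254882814
orange 60 jig min [73.7 42.1 90. ] max [95.9 54.9 97.6] mean [82.3 49.1 95.3] world [599.6  29.9  95.3]
yellow 1 jig min [103.7  50.5  55.9] max [103.7  50.5  55.9] mean [103.7  50.5  55.9] world [620.9  27.5  55.9]
[510.06022051  -4.26852633] [ 0.98486555 -0.17332007] [0.17332007 0.98486555]
fence top x [28.80122509 34.6243747  40.3569623 ] y [-83.24649306  82.79695857] z 48.019810117301176
fence slope deg -0.33783154596624665
plate [[-52.2, -127.4, 9.2], [-5.8, 1.7, 11.1], [65.2, 126.6, 13.3]]
arm [[-13.7, 43.7, 61.3], [20.9, 48.5, 63.0], [58.1, 53.4, 64.7]]
arm slope deg 0.331557074310715
```

View pics/w4.png

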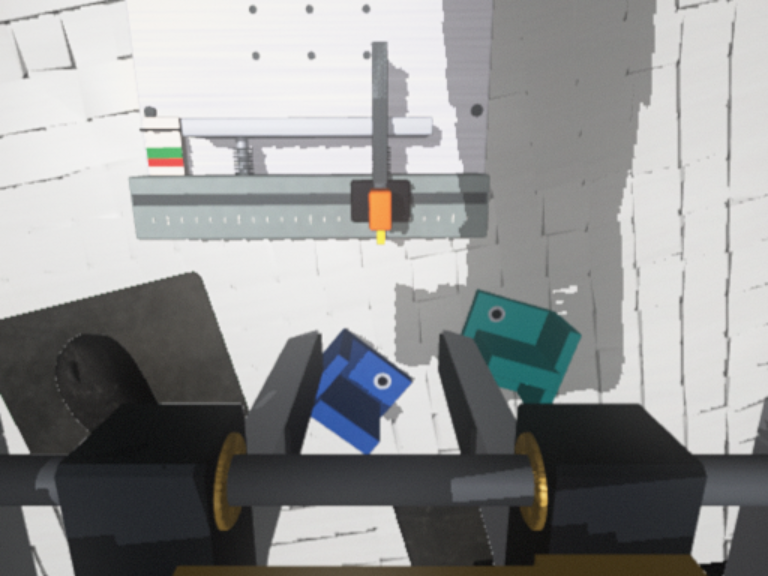

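```bash
python3 - <<'E'
from jig import *
for n in("w1","w4"):
    f=np.load(n+".npz");W=f["W"];p=f["p"]
    O,ex,ey=np.array([510.07,-4.33]),np.array([.98494,-.1729]),np.array([.1729,.98494])
    K=np.stack([(W[...,:2]-O)@ex,(W[...,:2]-O)@ey,W[...,2]],-1)
    hsv=cv2.cvtColor(p,cv2.COLOR_RGB2HSV);h=hsv[...,0].astype(int);s=hsv[...,1]
    near=(K[...,0]>60)&(K[...,0]<130)&(abs(K[...,1])<120)
    for nm,lo,hi in(("or",5,16),("ye",20,33)):
        m=near&(h>=lo)&(h<=hi)&(s>120);v,u=np.nonzero(m)
        print(n,nm,m.sum(),"u",u.min(),u.max(),u.mean().round(2),"v",v.min(),v.max(),"Ky med",np.median(K[m][:,1]).round(2),"min/max",K[m][:,1].min().round(1),K[m][:,1].max().round(1), "z",np.median(K[m][:,2]).round(1))
    v0=v.min()
    if n=="w4": print(p[152:164,246:262].tolist()[::3])
E
```

```text
w1 or 332 u 133 384 209.8 v 131 348 Ky med -37.81 min/max -52.0 38.5 z 95.8
w1 ye 2306 u 121 491 354.44 v 151 383 Ky med 37.94 min/max -21.9 59.8 z 371.9
w4 or 408 u 245 260 252.94 v 126 153 Ky med 48.55 min/max 40.5 55.1 z 95.9
w4 ye 2320 u 116 470 331.28 v 153 383 Ky med 73.53 min/max 17.5 95.8 z 329.1
[[[195, 152, 130], [237, 143, 86], [243, 146, 77], [241, 144, 75], [242, 144, 77], [242, 146, 76], [241, 149, 77], [240, 145, 75], [241, 147, 76], [241, 145, 75], [241, 141, 73], [241, 140, 74], [242, 139, 72], [235, 132, 74], [181, 116, 87], [115, 109, 105]], [[172, 180, 179], [173, 181, 179], [171, 179, 179], [169, 177, 177], [186, 186, 163], [229, 219, 117], [248, 243, 100], [248, 242, 97], [247, 240, 95], [248, 239, 94], [234, 211, 99], [147, 148, 141], [171, 177, 181], [167, 173, 173], [148, 155, 154], [149, 153, 151]], [[135, 137, 136], [140, 141, 139], [138, 141, 140], [140, 141, 142], [161, 154, 129], [223, 204, 99], [247, 240, 96], [248, 240, 97], [247, 239, 95], [248, 237, 94], [234, 210, 98], [135, 129, 120], [131, 132, 132], [141, 140, 140], [142, 144, 145], [139, 141, 140]], [[238, 238, 237], [240, 239, 238], [240, 239, 238], [238, 237, 237], [235, 231, 224], [234, 227, 146], [247, 240, 103], [248, 240, 99], [247, 239, 99], [247, 236, 100], [245, 235, 169], [240, 238, 240], [239, 238, 238], [239, 237, 237], [232, 232, 230], [216, 214, 212]]]
```

```bash
python3 - <<'E'
from jig import *
m=camera_model("wrist");T=np.linalg.inv(m["world_to_cam"])
O,ex,ey=np.array([510.07,-4.33]),np.array([.98494,-.1729]),np.array([.1729,.98494])
f=np.load("w4.npz");p=f["p"].astype(float);W=f["W"]
def ray(u,v,z):
    r=T[:3,:3]@np.array([(u-m["cx"])/m["fx"],(v-m["cy"])/m["fy"],1]);X=T[:3,3]+r*(z-T[2,3])/r[2];return ((X[:2]-O)@ex).round(1),((X[:2]-O)@ey).round(2)
def edges(v,bgsel,a,b):
    # saturation-like weight profile sub-pixel
    s=(p[v,a:b,0]-p[v,a:b,2]);s=np.clip(s,0,None);mx=np.median(s[s>.7*s.max()]);w=np.clip(s/mx,0,1);i=np.nonzero(w>.5)[0];l,r=i[0],i[-1]
    lo=a+l-(w[l]-.5)/max(w[l]-w[l-1],1e-3);hi=a+r+(w[r]-.5)/max(w[r]-w[r+1],1e-3);return (lo+hi)/2,hi-lo
for v in (128,130,132,134,140,145,150): c,w=edges(v,0,240,266);print("tab",v,c.round(2),w.round(2),ray(c,v,96))
for v in (156,157,158,159,160): c,w=edges(v,0,244,264);print("clip",v,c.round(2),w.round(2),ray(c,v,55),ray(c,v,60),W[v,253].round(1))
f1=np.load("w4.npz")
for v in (40,60,80,100): 
    pr=p[v,240:266].mean(1); print(v,pr.round().astype(int).tolist())
E
```

```text
tab 128 253.0 14.64 (np.float64(74.0), np.float64(48.56))
tab 130 252.81 15.38 (np.float64(75.8), np.float64(48.39))
tab 132 252.81 15.41 (np.float64(77.6), np.float64(48.39))
tab 134 252.86 15.27 (np.float64(79.4), np.float64(48.43))
tab 140 252.97 15.04 (np.float64(84.7), np.float64(48.53))
tab 145 252.98 15.02 (np.float64(89.3), np.float64(48.52))
tab 150 253.06 14.79 (np.float64(93.8), np.float64(48.59))
clip 156 253.52 5.9 (np.float64(105.7), np.float64(49.02)) (np.float64(104.9), np.float64(49.02)) [622.7  25.1  55.4]
clip 157 253.52 5.96 (np.float64(106.7), np.float64(49.01)) (np.float64(105.9), np.float64(49.01)) [623.5  25.   57.2]
clip 158 253.49 6.03 (np.float64(107.8), np.float64(48.97)) (np.float64(107.0), np.float64(48.97)) [624.9  24.7  55.1]
clip 159 253.51 5.86 (np.float64(108.8), np.float64(49.0)) (np.float64(108.0), np.float64(49.0)) [625.9  24.5  54.8]
clip 160 253.5 5.44 (np.float64(109.9), np.float64(48.99)) (np.float64(109.0), np.float64(48.99)) [626.8  24.4  55.9]
40 [241, 242, 242, 240, 237, 238, 243, 230, 138, 131, 131, 140, 146, 142, 143, 136, 146, 137, 138, 205, 242, 241, 241, 240, 240, 239]
60 [240, 240, 240, 240, 240, 241, 241, 231, 163, 146, 150, 145, 135, 138, 132, 130, 140, 132, 130, 165, 166, 166, 163, 163, 165, 164]
80 [237, 235, 235, 236, 235, 235, 236, 223, 144, 122, 121, 121, 119, 119, 118, 119, 121, 113, 123, 149, 157, 190, 236, 235, 233, 234]
100 [240, 239, 240, 240, 239, 240, 241, 229, 140, 115, 116, 117, 116, 117, 115, 114, 116, 108, 104, 126, 147, 161, 161, 161, 158, 159]
```

Tab and clip line up within about 0.5 mm (48.5 vs 49.0). Next, a look at the bracket.

send_rows([
  [0,-0.03,-0.005],
  [0,-0.08,-0.014],
  [0,-0.13,-0.023],
  [0,-0.18,-0.032],
  [0,-0.23,-0.04],
  [0,-0.28,-0.049],
  [0,-0.33,-0.058],
  [0,-0.36,-0.063],
  [0,-0.36,-0.063],
  [0,-0.36,-0.063],
], twist=[0,0,0,0,0,0,0,0,0,0])

```text
clock: 9.72
tcp_pos: [522.6, -322.7, 219.0]
ee_rot: [2.511, 1.57, 2.337]
ft_force: [0.9, -0.4, 0.2]
gripper_width: 46.7
```

```bash
python3 - <<'E'
from h import *
st();wrist("w5")
E
```

```text
t 9.725 tcp [ 522.6 -322.7  219. ] ang_y 80.01 F [ 0.9 -0.4  0.2] w 46.6510706481483 q [-0.61  0.44  1.32  0.    1.38 -2.01]
```

View pics/w5.png

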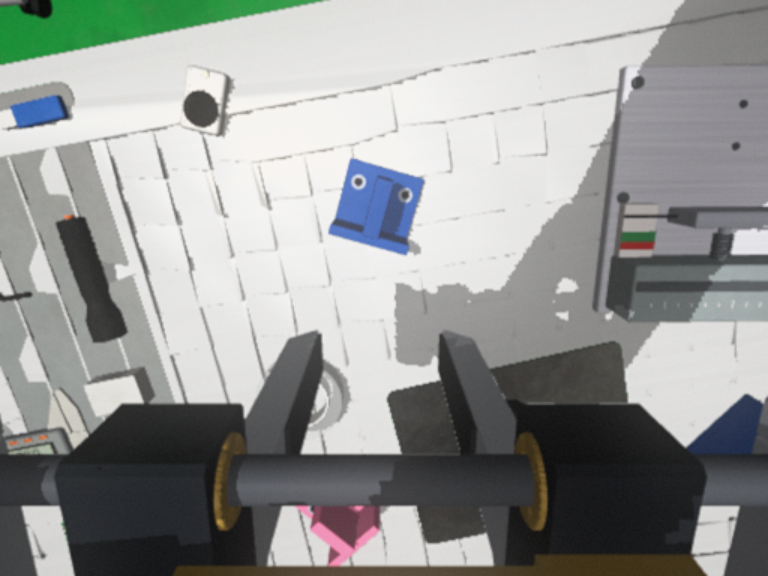

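Bracket at (378,205) with the face plate on the lower edge (330,232)–(408,250), the rib in the middle. Measuring its pose.

```bash
python3 - <<'E'
from h import *
f=np.load("w5.npz");W=f["W"];p=f["p"]
hsv=cv2.cvtColor(p,cv2.COLOR_RGB2HSV);h=hsv[...,0].astype(int)
m=(h>105)&(h<125)&(hsv[...,1]>100)&(W[...,0]>430)&(W[...,0]<540)&(abs(W[...,1]+318)<60)
P=W[m];print(len(P),P.min(0),P.max(0))
z=P[:,2];print(np.histogram(z,bins=np.arange(-4,62,4)))
full=m&(W[...,2]>-3)
def mar(s,n):
    r=cv2.minAreaRect(s[:,:2].astype(np.float32));print(n,len(s),r,np.median(s,0).round(1))
mar(P[(z>4)&(z<12)],"foot");mar(P[(z>39)],"top");mar(P[(z>47)],"rib");mar(P[(z>39)&(z<46)],"plate");mar(P[z>3],"all")
np.save("br.npy",P)
E
```

```text
2235 [ 445.31089222 -353.82605931    4.42046271] [ 518.3821643  -279.21729891   53.40900528]
(array([   0,    0, 1227,  208,    0,    3,    1,    1,    0,    2,   16,
        277,   46,  408,   46,    0]), array([-4,  0,  4,  8, 12, 16, 20, 24, 28, 32, 36, 40, 44, 48, 52, 56, 60]))
foot 1435 ((478.7716064453125, -314.7025146484375), (58.61262130737305, 47.866554260253906), 64.4592514038086) [ 478.  -314.9    7.2]
top 784 ((484.56890869140625, -317.674072265625), (58.2169189453125, 47.6612663269043), 63.97714614868164) [ 492.3 -317.7   50.2]
rib 454 ((482.0633239746094, -315.97296142578125), (11.883503913879395, 41.65437698364258), 64.29397583007812) [ 481.7 -315.7   51.1]
plate 329 ((484.5744323730469, -317.6767578125), (58.2169189453125, 47.64896774291992), 63.97714614868164) [ 503.3 -327.4   43. ]
all 2235 ((481.6833190917969, -316.1170349121094), (58.640113830566406, 54.353790283203125), 64.15007781982422) [ 483.2 -316.7    7.8]
```

send_rows([
  [0.02,-0.0005,-0.02],
  [0.05,-0.0005,-0.041],
  [0.09,-0.0005,-0.041],
  [0.12,-0.0005,-0.041],
  [0.14,-0.0005,-0.041],
  [0.155,-0.0005,-0.041],
  [0.17,-0.0005,-0.041],
  [0.183,-0.0005,-0.041],
  [0.196,-0.0005,-0.041],
  [0.196,-0.0005,-0.041],
], twist=[0.1,0.2,0.276,0.276,0.276,0.276,0.276,0.276,0.276,0.276])

```text
clock: 11.02
tcp_pos: [481.7, -316.9, 22.5]
ee_rot: [2.924, 1.569, 2.473]
ft_force: [0.1, -1.2, 0.4]
gripper_width: 47.0
```

```bash
python3 - <<'E'
from h import *
st();wrist("w6")
E
```

```text
t 11.025 tcp [ 481.7 -316.9   22.5] ang_y 64.17 F [ 0.1 -1.2  0.4] w 47.00138197911893 q [-0.65  0.59  1.6   0.    0.95 -1.77]
```

View pics/w6.png

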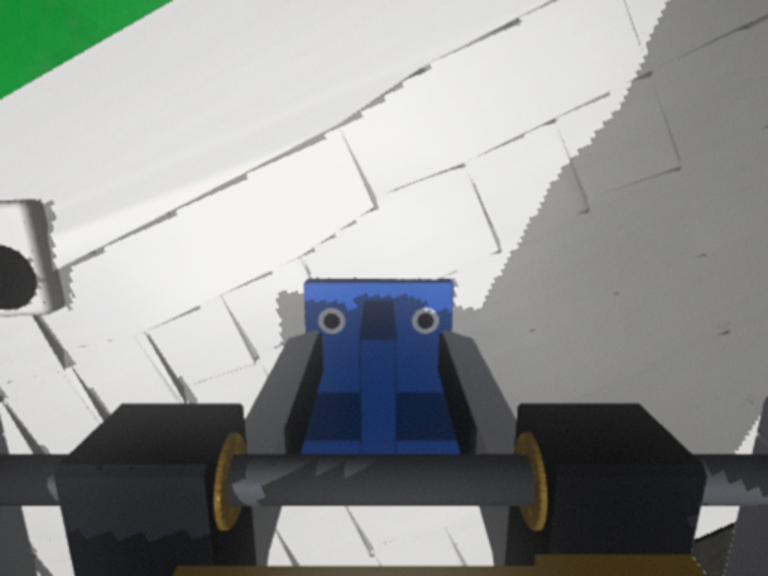

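Bracket is centred and square between the fingers. Closing and lifting.

send_rows([
  [0,0,0],
  [0,0,0],
  [0,0,0],
  [0,0,0],
  [0,0,0],
  [0,0,0],
  [0,0,0],
  [-0.005,0,0],
  [-0.02,0,0],
  [-0.05,0,0],
  [-0.08,0,0],
  [-0.08,0,0],
], twist=[0,0,0,0,0,0,0,0,0,0,0,0], jaw=5, grip_force=45)

```text
clock: 12.58
tcp_pos: [483.0, -317.8, 106.1]
ee_rot: [-0.19, 1.566, -0.64]
ft_force: [-0.1, 0.2, -3.0]
gripper_width: 11.8
```

```bash
python3 - <<'E'
from h import *
s,M=st();p,d,W=wrist("w7")
T=s["tcp_pos"]
L=(W-T)@M   # tool coords
hsv=cv2.cvtColor(p,cv2.COLOR_RGB2HSV);h=hsv[...,0].astype(int)
m=(h>105)&(h<125)&(hsv[...,1]>100)&(abs(L[...,1])<45)&(abs(L[...,2])<50)
P=L[m];print(np.percentile(P,[0.5,50,99.5],axis=0).round(1))
for n,a,b in(("foot",10,20),("rib",-40,-24)):
    q=P[(P[:,0]>a)&(P[:,0]<b)]
    if len(q)>5: print(n,len(q),cv2.minAreaRect(q[:,1:].astype(np.float32)),np.median(q,0),q.min(0),q.max(0))
print(np.histogram(P[:,0],bins=np.arange(-40,40,4)))
# jig target
O,ex,ey=np.array([510.07,-4.33]),np.array([.98494,-.1729]),np.array([.1729,.98494])
for jx,jy in((-40,13.5),(-40,0),(0,13.5)):
    w=O+jx*ex+jy*ey;dd=np.r_[w,T[2]]-T;print(jx,jy,w.round(1),(dd@M).round(1))
E
```

```text
t 12.575 tcp [ 483.  -317.8  106.1] ang_y 64.18 F [-0.1  0.2 -3. ] w 11.813933898513644 q [-0.65  0.47  1.56  0.    1.11 -1.77]
[[-34.5 -27.7 -28.7]
 [ 15.7   1.7 -13.1]
 [ 18.2  30.5  24.3]]
foot 3263 ((1.4429340362548828, -4.686746597290039), (59.044822692871094, 48.78580856323242), 0.20429497957229614) [ 16.48190413   2.3918949  -18.06139652] [ 10.12730429 -28.14300446 -29.02557006] [19.9548649  30.94809037 19.80177837]
rib 1962 ((7.401847839355469, -0.7163505554199219), (24.3686466217041, 43.07154846191406), 0.781322717666626) [-27.47058486   1.21927784  -2.68591841] [-36.75671868  -4.68795748 -22.35151954] [-24.01252046  19.69394741  20.73696054]
(array([   2,   31,  343, 1586,   83,  107,   61,   56,   52,   52,   37,
         35,   32,  740, 2509,    2,    0,    0,    0]), array([-40, -36, -32, -28, -24, -20, -16, -12,  -8,  -4,   0,   4,   8,
        12,  16,  20,  24,  28,  32,  36]))
-40 13.5 [473.   15.9] [  -1.   296.  -154.3]
-40 0 [470.7   2.6] [  -0.9  283.  -150.6]
0 13.5 [512.4   9. ] [  -0.8  306.9 -115.9]
```

View pics/w7.png

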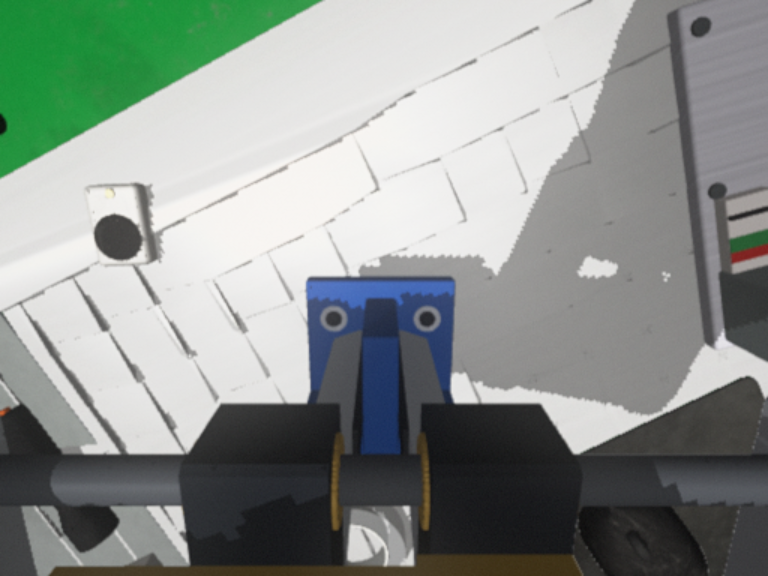

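Bracket held straight (width 11.8). Carrying it over the plate's front and turning it to the jig's angle.

send_rows([
  [0,0.02,-0.01],
  [0,0.06,-0.031],
  [0,0.1,-0.051],
  [0,0.14,-0.072],
  [0,0.18,-0.092],
  [0,0.22,-0.113],
  [0,0.255,-0.131],
  [0,0.278,-0.142],
  [0,0.284,-0.146],
  [0,0.284,-0.146],
  [0,0.284,-0.146],
], twist=[-0.02,-0.06,-0.1,-0.14,-0.18,-0.22,-0.25,-0.27,-0.277,-0.277,-0.277])

```text
clock: 14.0
tcp_pos: [474.2, 1.5, 103.2]
ee_rot: [-2.778, 1.57, -2.953]
ft_force: [0.1, -0.3, -1.7]
gripper_width: 12.0
```

```bash
cat > now.py <<'E'
import sys
from h import *
s,M=st()
O,ex,ey=np.array([510.07,-4.33]),np.array([.98494,-.1729]),np.array([.1729,.98494])
d=s["tcp_pos"][:2]-O;print("jig TCP",(d@ex).round(2),(d@ey).round(2),"Fjig",(s["ft_force"][:2]@ex).round(2),(s["ft_force"][:2]@ey).round(2))
if len(sys.argv)>1: wrist(sys.argv[1])
E
python3 now.py w8; python3 now.py
```

```text
t 14.0 tcp [474.2   1.5 103.2] ang_y 79.99 F [ 0.1 -0.3 -1.7] w 12.0095721879393 q [-0.07  0.27  1.85 -0.    1.02 -1.47]
jig TCP -36.3 -0.49 Fjig 0.13 -0.24
t 14.05 tcp [474.3   1.4 103.3] ang_y 79.98 F [-0.   0.1 -1.7] w 11.884859501115493 q [-0.07  0.27  1.85 -0.    1.02 -1.47]
jig TCP -36.25 -0.57 Fjig -0.06 0.07
```

View pics/w8.png

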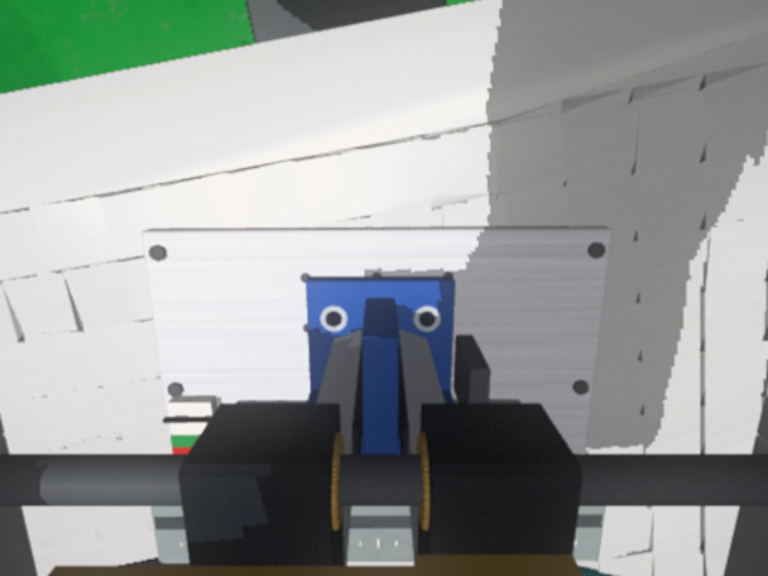

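Bracket is parallel to the plate (front edge row 228, foot edge row 278), stop finger to its right at (470,365), pointer at (187,418) above the green. Lowering.

send_rows([
  [0.02,0,0],
  [0.04,0,0],
  [0.052,0,0],
  [0.06,0,0],
  [0.064,0,0],
  [0.066,0,0],
  [0.0665,0,0],
], twist=[0,0,0,0,0,0,0])

```text
clock: 14.92
tcp_pos: [474.6, 2.1, 37.2]
ee_rot: [0.06, 1.57, -0.114]
ft_force: [0.3, -0.4, -2.3]
gripper_width: 12.1
```

```bash
python3 now.py
```

```text
t 14.925 tcp [474.6   2.1  37.2] ang_y 80.04 F [ 0.3 -0.4 -2.3] w 12.090171270124166 q [-0.07  0.38  1.89 -0.    0.87 -1.47]
jig TCP -36.08 0.19 Fjig 0.36 -0.37
```

send_rows([
  [0.0005,0,0],
  [0.001,0,0],
  [0.001,0,0],
], twist=[0,0,0])

```text
clock: 15.3
tcp_pos: [474.4, 2.1, 36.0]
ee_rot: [-0.321, 1.571, -0.495]
ft_force: [0.1, -0.0, -2.8]
gripper_width: 11.8
```

send_rows([
  [0.0005,0,0],
  [0.0005,0,0],
], twist=[0,0])

```text
clock: 15.55
tcp_pos: [474.5, 2.1, 35.6]
ee_rot: [0.166, 1.57, -0.008]
ft_force: [-0.6, 0.3, 0.4]
gripper_width: 11.7
```

send_rows([
  [0.0005,0,0],
  [0.0005,0,0],
], twist=[0,0])

```text
clock: 15.8
tcp_pos: [474.8, 2.1, 35.6]
ee_rot: [0.094, 1.57, -0.08]
ft_force: [-1.8, -0.5, 7.0]
gripper_width: 11.6
```

send_rows([
  [-0.0004,0,0.003],
  [-0.0004,0,0.009],
  [-0.0004,0.002,0.015],
  [-0.0004,0.004,0.021],
  [-0.0004,0.006,0.027],
  [-0.0004,0.008,0.031],
  [-0.0004,0.01,0.034],
  [-0.0004,0.01,0.034],
], twist=[0,0,0,0,0,0,0,0])

```text
clock: 16.8
tcp_pos: [510.4, 6.1, 35.6]
ee_rot: [0.153, 1.569, -0.021]
ft_force: [1.7, 0.5, 4.3]
gripper_width: 11.8
```

```bash
python3 now.py w9
```

```text
t 16.8 tcp [510.4   6.1  35.6] ang_y 80.05 F [1.7 0.5 4.3] w 11.793641778014496 q [-0.06  0.44  1.79  0.    0.9  -1.46]
jig TCP -1.44 10.38 Fjig 1.59 0.77
```

View pics/w9.png

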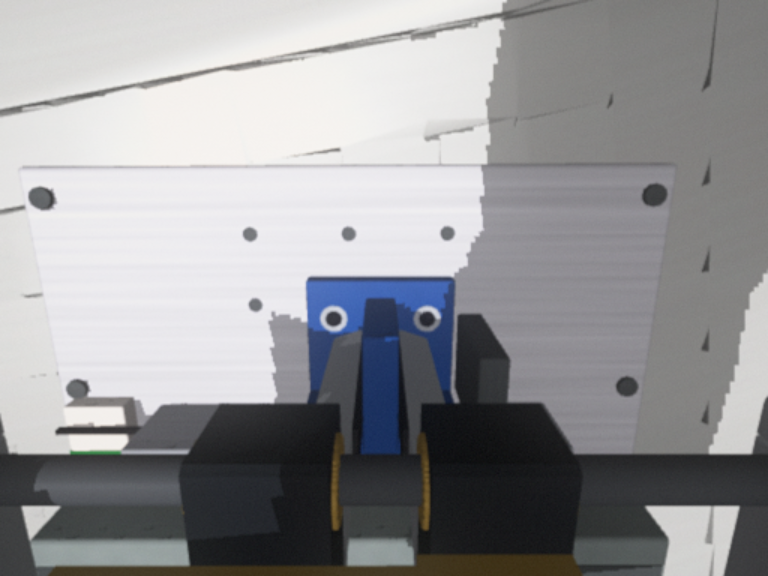

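The stop finger (480,360) is just right of the bracket's edge (454). Nudging sideways in small steps.

send_rows([
  [0,0.0005,0],
  [0,0.001,0],
  [0,0.001,0],
], twist=[0,0,0])

```text
clock: 17.23
tcp_pos: [510.1, 6.9, 35.6]
ee_rot: [-0.173, 1.57, -0.347]
ft_force: [0.4, -0.8, 5.5]
gripper_width: 11.9
```

```bash
python3 now.py
```

```text
t 17.225 tcp [510.1   6.9  35.6] ang_y 80.04 F [ 0.4 -0.8  5.5] w 11.941513742387865 q [-0.06  0.44  1.79 -0.    0.9  -1.45]
jig TCP -1.95 11.04 Fjig 0.49 -0.76
```

send_rows([
  [0,0.0004,0],
  [0,0.0004,0],
], twist=[0,0])

```text
clock: 17.48
tcp_pos: [510.1, 7.2, 35.6]
ee_rot: [-0.299, 1.57, -0.473]
ft_force: [-0.5, -2.4, 6.7]
gripper_width: 12.0
```

```bash
python3 now.py
```

```text
t 17.475 tcp [510.1   7.2  35.6] ang_y 80.04 F [-0.5 -2.4  6.7] w 12.049351860254657 q [-0.06  0.44  1.79 -0.    0.9  -1.45]
jig TCP -2.0 11.4 Fjig -0.03 -2.44
```

send_rows([
  [-0.0002,0.0003,0],
  [-0.0002,0.0003,0],
], twist=[0,0])

```text
clock: 17.73
tcp_pos: [510.0, 7.6, 35.6]
ee_rot: [-0.587, 1.571, -0.761]
ft_force: [-0.1, -1.6, 5.1]
gripper_width: 11.9
```

```bash
python3 now.py w10
```

```text
t 17.725 tcp [510.    7.6  35.6] ang_y 80.04 F [-0.1 -1.6  5.1] w 11.934023394202207 q [-0.06  0.44  1.79 -0.    0.9  -1.45]
jig TCP -2.19 11.78 Fjig 0.14 -1.56
```

View pics/w10.png

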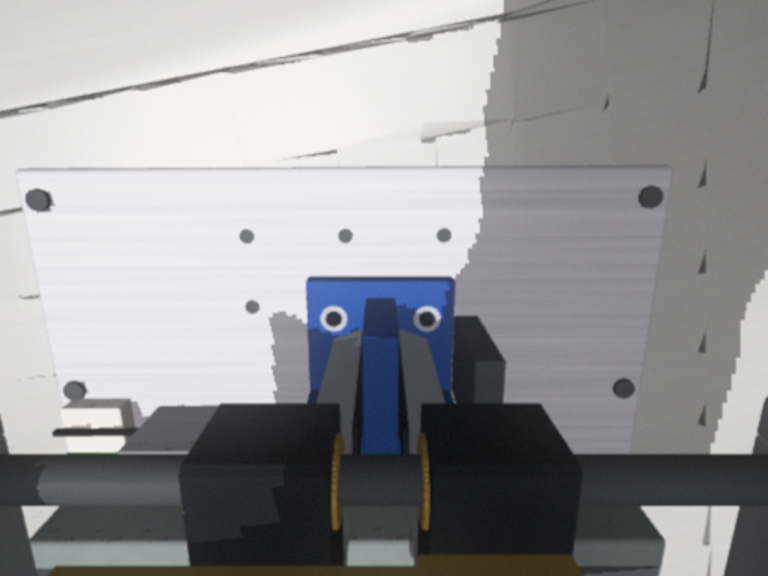

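send_rows([
  [-0.0002,0.0003,0],
  [-0.0003,0.0003,0],
], twist=[0,0])

```text
clock: 18.02
tcp_pos: [509.8, 7.9, 35.6]
ee_rot: [-2.544, 1.57, -2.718]
ft_force: [0.8, -3.3, -1.0]
gripper_width: 11.6
```

```bash
python3 now.py
```

```text
t 18.025 tcp [509.8   7.9  35.6] ang_y 80.04 F [ 0.8 -3.3 -1. ] w 11.572637366052376 q [-0.06  0.44  1.79 -0.    0.9  -1.45]
jig TCP -2.39 12.05 Fjig 1.39 -3.15
```

send_rows([
  [0,0.0003,0],
  [0,0.0003,0],
], twist=[0,0])

```text
clock: 18.27
tcp_pos: [509.8, 8.1, 35.6]
ee_rot: [-2.304, 1.57, -2.478]
ft_force: [1.2, -4.4, -0.5]
gripper_width: 11.8
```

```bash
python3 now.py
```

```text
t 18.275 tcp [509.8   8.1  35.6] ang_y 80.04 F [ 1.2 -4.4 -0.5] w 11.848319009204685 q [-0.06  0.44  1.79 -0.    0.9  -1.45]
jig TCP -2.4 12.2 Fjig 1.94 -4.16
```

Contact with the stop is clear (−4 N sideways, no vertical load). Easing off a touch and going into the fence.

send_rows([
  [0.0002,-0.0001,0.001],
  [0.0002,-0.0001,0.002],
  [0.0002,-0.0001,0.003],
  [0.0002,-0.0001,0.004],
  [0.0002,-0.0001,0.005],
  [0.0002,-0.0001,0.006],
  [0.0002,-0.0001,0.007],
  [0.0002,-0.0001,0.008],
  [0.0002,-0.0001,0.008],
], twist=[0,0,0,0,0,0,0,0,0])

```text
clock: 19.4
tcp_pos: [516.8, 6.8, 35.6]
ee_rot: [-2.934, 1.568, -3.107]
ft_force: [-8.4, -3.4, 9.2]
gripper_width: 11.7
```

```bash
python3 now.py
```

```text
t 19.4 tcp [516.8   6.8  35.6] ang_y 80.06 F [-8.4 -3.4  9.2] w 11.656118857108318 q [-0.06  0.46  1.77 -0.    0.91 -1.45]
jig TCP 4.71 12.17 Fjig -7.65 -4.8
```

send_rows([
  [-0.0003,-0.0001,0.0005],
  [-0.0004,-0.0001,0.0015],
  [-0.0005,-0.0001,0.0025],
  [-0.0005,-0.0001,0.003],
  [-0.0005,-0.0001,0.003],
], twist=[0,0,0,0,0])

```text
clock: 20.02
tcp_pos: [519.2, 6.4, 35.7]
ee_rot: [-3.012, 1.566, 3.097]
ft_force: [-10.8, -1.7, 6.6]
gripper_width: 12.1
```

```bash
python3 now.py w11
```

```text
t 20.025 tcp [519.2   6.4  35.7] ang_y 80.07 F [-10.8  -1.7   6.6] w 12.105460239185577 q [-0.06  0.46  1.76 -0.    0.92 -1.46]
jig TCP 7.1 12.15 Fjig -10.32 -3.52
```

View pics/w11.png

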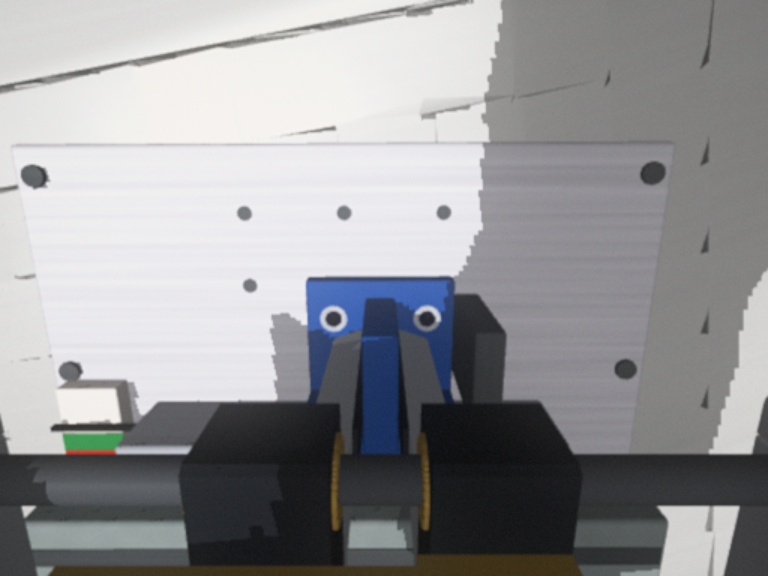

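```bash
python3 - <<'E'
from h import *
O,ex,ey=np.array([510.07,-4.33]),np.array([.98494,-.1729]),np.array([.1729,.98494])
for n in("w4","w9","w10","w11"):
    f=np.load(n+".npz");W=f["W"];p=f["p"].astype(int)
    K=np.stack([(W[...,:2]-O)@ex,(W[...,:2]-O)@ey,W[...,2]],-1)
    b=(K[...,0]>15)&(K[...,0]<80)&(K[...,1]<-90)&(K[...,1]>-125)&(K[...,2]>15)&(K[...,2]<40)
    dk=b&(p.max(-1)<70);gr=b&(p[...,1]>p[...,0]+40)&(p[...,1]>p[...,2]+30);rd=b&(p[...,0]>p[...,1]+60)
    for nm,m in(("ptr",dk),("green",gr),("red",rd)):
        if m.sum()>3:print(n,nm,m.sum(),np.percentile(K[m],[3,50,97],axis=0).round(1).tolist())
    m=(K[...,2]>45)&(K[...,2]<52)&(K[...,0]>20)&(K[...,0]<64)&(K[...,1]>-84)&(K[...,1]<-40)
    if m.sum()>3:print(n,"fence",m.sum(),np.percentile(K[m][:,0],[1,5,50,95]).round(1))
E
```

```text
w4 green 153 [[46.6, -122.5, 20.3], [49.8, -109.7, 21.8], [53.0, -98.4, 23.1]]
w4 red 115 [[55.1, -122.6, 20.4], [57.3, -110.2, 21.7], [59.4, -98.4, 23.0]]
w4 fence 568 [28.7 28.8 34.6 40.3]
w9 ptr 464 [[32.8, -123.1, 23.6], [65.7, -110.6, 32.8], [67.1, -91.3, 39.7]]
w9 green 66 [[46.0, -122.4, 20.8], [46.8, -112.8, 21.7], [47.7, -102.7, 22.5]]
w9 fence 238 [27.3 27.6 28.3 29.4]
w10 ptr 569 [[32.8, -123.1, 23.6], [65.9, -109.6, 33.0], [67.1, -91.0, 39.6]]
w10 green 5 [[45.7, -107.0, 21.7], [46.1, -105.5, 22.2], [46.5, -101.6, 22.7]]
w10 fence 185 [27.1 27.4 28.1 28.9]
w11 ptr 194 [[39.8, -123.4, 23.0], [40.5, -106.7, 25.5], [41.6, -91.8, 27.2]]
w11 green 407 [[46.1, -122.8, 20.6], [49.4, -111.3, 21.7], [53.5, -99.1, 22.9]]
w11 red 98 [[53.6, -122.8, 20.8], [54.8, -112.6, 21.9], [56.2, -102.8, 22.9]]
w11 fence 383 [34.4 34.6 35.8 37.8]
```

```bash
python3 - <<'E'
from h import *
O,ex,ey=np.array([510.07,-4.33]),np.array([.98494,-.1729]),np.array([.1729,.98494])
ims=[]
for n,(v0,v1,u0,u1) in (("w2",(120,192,110,190)),("w4",(74,146,84,164)),("w11",(240,312,20,100)),("w9",(252,324,20,100))):
    f=np.load(n+".npz");W=f["W"];p=f["p"]
    K=np.stack([(W[...,:2]-O)@ex,(W[...,:2]-O)@ey,W[...,2]],-1)
    ims.append(cv2.resize(p[v0:v1,u0:u1],(400,290),interpolation=cv2.INTER_CUBIC))
    sel=(abs(K[...,1]+110)<1.2)&(K[...,0]>20)&(K[...,0]<80)
    vs=np.nonzero(sel.any(1))[0]
    print(n)
    for v in vs:
        u=np.nonzero(sel[v])[0][0];print(v,u,K[v,u].round(1).tolist(),p[v,u].tolist())
cv2.imwrite("pics/scale.png",cv2.cvtColor(np.vstack([np.hstack(ims[:2]),np.hstack(ims[2:])]),cv2.COLOR_RGB2BGR))
E
```

```text
w2
120 152 [20.2, -110.8, 11.7] [240, 239, 241]
121 152 [20.9, -111.1, 10.8] [241, 240, 241]
122 153 [21.6, -110.2, 11.7] [241, 240, 241]
123 153 [22.3, -110.1, 12.0] [242, 241, 241]
124 152 [23.0, -111.0, 11.6] [242, 240, 241]
125 152 [23.7, -111.1, 11.6] [242, 241, 241]
126 152 [24.4, -110.9, 12.4] [240, 239, 241]
127 153 [25.2, -110.9, 10.4] [214, 211, 214]
128 150 [25.4, -110.7, 18.1] [214, 209, 204]
129 148 [25.9, -111.0, 21.5] [246, 243, 241]
130 148 [26.5, -111.1, 21.5] [247, 245, 242]
131 149 [27.2, -110.5, 21.3] [247, 244, 241]
132 148 [27.9, -111.1, 21.9] [247, 244, 241]
133 148 [28.6, -111.2, 21.8] [247, 244, 242]
134 148 [29.3, -111.2, 21.9] [247, 244, 241]
135 149 [30.0, -110.6, 21.7] [247, 244, 242]
136 149 [30.8, -111.1, 20.5] [247, 244, 241]
137 149 [31.5, -111.0, 20.8] [248, 246, 243]
138 149 [32.0, -110.5, 22.5] [249, 246, 243]
139 150 [32.8, -110.2, 21.5] [231, 224, 218]
140 149 [33.5, -111.1, 21.3] [138, 132, 130]
141 147 [33.6, -110.8, 26.5] [86, 83, 84]
142 147 [34.3, -110.7, 27.0] [88, 85, 84]
143 147 [35.0, -110.9, 26.6] [153, 148, 146]
144 149 [36.2, -111.1, 
[... 14687 characters left out ...]
2 43 [66.7, -110.2, 51.4] [139, 147, 147]
363 44 [67.4, -109.8, 51.4] [148, 157, 157]
364 41 [67.2, -110.8, 52.4] [152, 162, 161]
365 42 [67.7, -110.2, 52.5] [151, 158, 159]
366 43 [69.6, -110.7, 51.4] [152, 162, 161]
367 42 [69.8, -111.0, 51.9] [153, 163, 162]
368 42 [70.4, -111.1, 51.9] [152, 164, 162]
369 44 [71.6, -110.5, 51.4] [152, 161, 160]
370 44 [73.0, -111.1, 50.8] [149, 160, 159]
371 43 [72.8, -111.1, 51.7] [151, 162, 161]
372 44 [73.8, -110.8, 51.4] [151, 159, 159]
373 45 [74.4, -110.3, 51.5] [149, 158, 158]
374 45 [75.5, -110.8, 51.1] [150, 159, 159]
375 44 [75.7, -111.0, 51.7] [148, 158, 157]
376 45 [76.0, -110.2, 52.1] [140, 148, 142]
377 46 [76.8, -109.8, 52.0] [103, 103, 91]
```

View pics/scale.png

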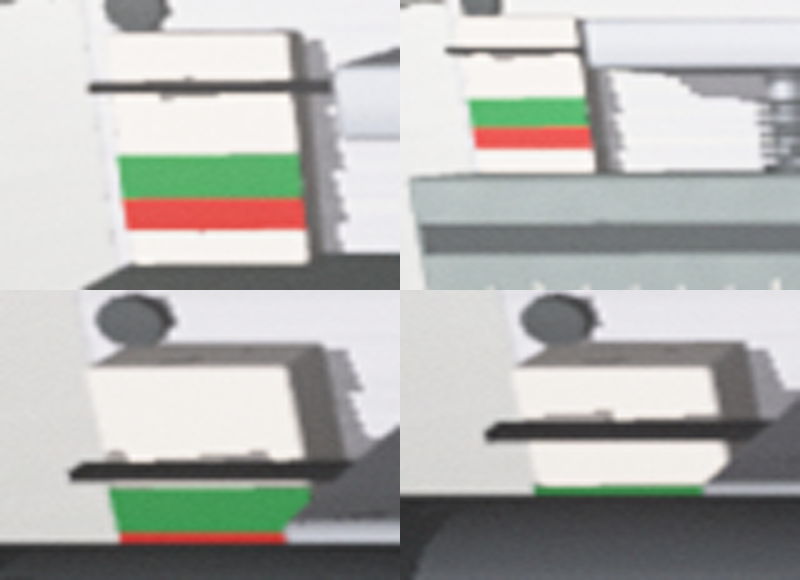

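Depth readings put the fence at about 7.0 mm, although the wrist reads 10 N because friction adds to it. The painted green field starts about 12 mm from the rest pointer, while the text says 6 mm. Around 12 mm satisfies the stated 6–14 mm range and also brings the pointer onto the painted green, so I'll go further in.

send_rows([
  [-0.0003,0,0.0007],
  [-0.0005,0,0.0015],
  [-0.0006,0,0.0025],
  [-0.0006,0,0.0035],
  [-0.0006,0,0.004],
  [-0.0006,0,0.004],
  [-0.0006,0,0.004],
], twist=[0,0,0,0,0,0,0])

```text
clock: 20.95
tcp_pos: [522.4, 5.8, 35.7]
ee_rot: [-3.036, 1.565, 3.073]
ft_force: [-12.1, -1.5, 3.6]
gripper_width: 11.7
```

```bash
cat > fq.py <<'E'
import sys
from h import *
O,ex,ey=np.array([510.07,-4.33]),np.array([.98494,-.1729]),np.array([.1729,.98494])
for n in sys.argv[1:]:
    f=np.load(n+".npz");W=f["W"];p=f["p"].astype(int)
    K=np.stack([(W[...,:2]-O)@ex,(W[...,:2]-O)@ey,W[...,2]],-1)
    b=(K[...,0]>28)&(K[...,0]<62)&(K[...,1]<-98)&(K[...,1]>-122)
    m=b&(K[...,2]>25.7)&(K[...,2]<29)&(p.max(-1)<100);print(n,"ptr x",np.percentile(K[m][:,0],[5,50,95]).round(1),m.sum())
    m=(K[...,2]>45)&(K[...,2]<52)&(K[...,0]>20)&(K[...,0]<64)&(K[...,1]>-84)&(K[...,1]<-40)
    print(n,"fence front",np.percentile(K[m][:,0],[1,5]).round(1))
    m=(K[...,2]>16)&(K[...,2]<66)&(K[...,0]>-13)&(K[...,0]<18)&(K[...,1]>25)&(K[...,1]<70)
    g=m&(p.max(-1)<90)&(abs(p[...,2]-p[...,0])<15);bl=m&(p[...,2]>p[...,0]+50)
    print(n,"finger y",np.percentile(K[g][:,1],[2,50,98]).round(1))
E
python3 now.py w12; python3 fq.py w9 w11 w12
```

```text
t 20.95 tcp [522.4   5.8  35.7] ang_y 80.07 F [-12.1  -1.5   3.6] w 11.652347686947548 q [-0.06  0.47  1.75  0.    0.92 -1.46]
jig TCP 10.34 12.14 Fjig -11.69 -3.54
w9 ptr x [32.8 33.5 34.2] 70
w9 fence front [27.3 27.6]
w9 finger y [25.6 43.5 52.2]
w11 ptr x [39.8 40.6 41.2] 69
w11 fence front [34.4 34.6]
w11 finger y [25.7 43.6 52.5]
w12 ptr x [42.9 43.9 45. ] 86
w12 fence front [37.7 37.9]
w12 finger y [25.8 43.6 52.5]
```

View pics/w12.png

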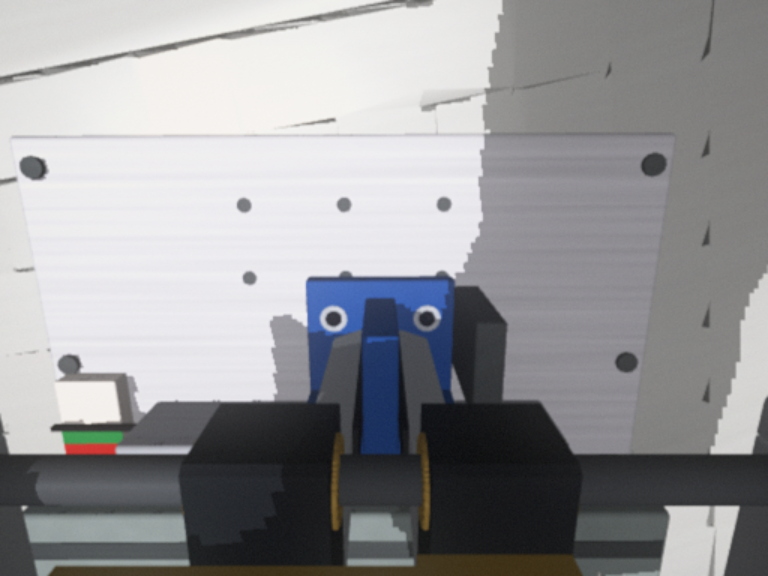

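send_rows([
  [-0.0001,0,0.0005],
  [-0.0002,0,0.001],
  [-0.0002,0,0.0013],
  [-0.0002,0,0.0013],
  [-0.0002,0,0.0013],
  [-0.0002,0,0.0013],
  [-0.0002,0,0.0013],
  [-0.0002,0,0.0013],
], twist=[0,0,0,0,0,0,0,0])

```text
clock: 22.0
tcp_pos: [523.4, 5.7, 35.8]
ee_rot: [-3.044, 1.564, 3.066]
ft_force: [-13.2, -1.0, 3.1]
gripper_width: 12.0
```

```bash
python3 now.py w13; python3 fq.py w13; python3 now.py; python3 - <<'E'
from h import *
ims=[]
for n,(a,b,c,d) in(("scene",(165,255,200,320)),("top",(165,255,200,320))):
    p,_=camera(n);np.save(n+"_end.npy",p);ims.append(cv2.resize(p[a:b,c:d],(400,300),interpolation=cv2.INTER_CUBIC))
f=np.load("w13.npz")["p"];ims.append(cv2.resize(f[240:312,20:116],(400,300),interpolation=cv2.INTER_CUBIC));ims.append(cv2.resize(f[180:306,190:358],(400,300),interpolation=cv2.INTER_CUBIC))
cv2.imwrite("pics/end.png",cv2.cvtColor(np.vstack([np.hstack(ims[:2]),np.hstack(ims[2:])]),cv2.COLOR_RGB2BGR))
E
```

```text
t 22.0 tcp [523.4   5.7  35.8] ang_y 80.07 F [-13.2  -1.    3.1] w 11.968888053455938 q [-0.06  0.47  1.75  0.    0.93 -1.46]
jig TCP 11.35 12.17 Fjig -12.83 -3.29
w13 ptr x [44.  45.1 46.1] 86
w13 fence front [38.7 39. ]
w13 finger y [25.8 43.7 52.6]
t 22.05 tcp [523.4   5.7  35.8] ang_y 80.07 F [-14.2  -1.4   2.5] w 11.575832526332254 q [-0.06  0.47  1.75  0.    0.93 -1.46]
jig TCP 11.38 12.16 Fjig -13.73 -3.79
```

View pics/end.png

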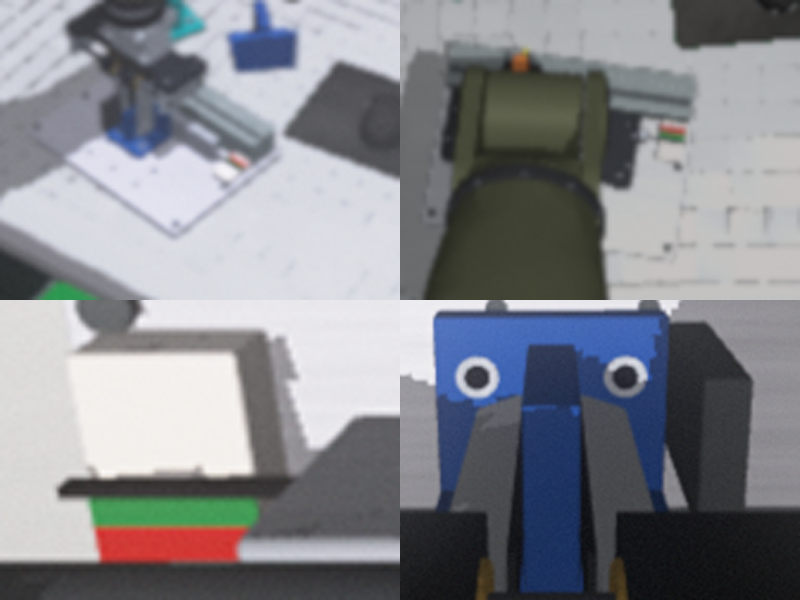

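Pointer sits on the edge of the green, clip and tab are still in line, and the bracket is against the stop finger. I'll ease back slightly to take the friction share out of the 13 N.

send_rows([
  [0,0,-0.0003],
  [0,0,-0.0005],
  [0,0,-0.0005],
  [0,0,-0.0005],
  [0,0,-0.0005],
  [0,0,-0.0005],
], twist=[0,0,0,0,0,0])

```text
clock: 22.9
tcp_pos: [523.2, 5.7, 35.8]
ee_rot: [-3.041, 1.565, 3.069]
ft_force: [-10.6, -2.3, -0.1]
gripper_width: 11.6
```

```bash
python3 now.py w14; python3 fq.py w14; python3 now.py
```

```text
t 22.9 tcp [523.2   5.7  35.8] ang_y 80.07 F [-10.6  -2.3  -0.1] w 11.563389717224837 q [-0.06  0.47  1.75  0.    0.93 -1.46]
jig TCP 11.23 12.18 Fjig -10.01 -4.05
w14 ptr x [43.9 45.  46.1] 80
w14 fence front [38.6 38.8]
w14 finger y [25.8 43.6 52.5]
t 22.95 tcp [523.2   5.7  35.8] ang_y 80.07 F [-10.3  -0.7  -0.1] w 11.478532467395535 q [-0.06  0.47  1.75  0.    0.93 -1.46]
jig TCP 11.23 12.18 Fjig -10.0 -2.46
```

```bash
python3 -c "
from station import *
print(job_done())"
```

```text
the job is handed in; nothing more can be done
None
```

The job is handed in at about 23 s, with the arm still gripping the blue bracket and pressing it against the fence.

- **Stop:** I slid the side stop about 86 mm along its rail to the yellow clip. It measured within about 0.5 mm of the clip, and the stop finger read the same place after the bracket went against it.
- **Bracket:** I took the smaller blue bracket, set it on the base plate and brought its left side against the stop. The side force there is about 2.5–4 N, under the 5 N that would move the stop. I then pushed its face against the fence.
- **Last checks:** The wrist reads 10 N along the fence direction. The fence is about 11.3 mm in by camera depth, and the grip is set to 45 N. The bracket rests on the plate. Nothing else on the desk was touched, as far as I saw.

**Disagreement on the green field:** The painted green field starts about 12 mm from where the pointer rests, not 6 mm as the description says. At 11.3 mm the fence is inside the stated 6–14 mm range, but the pointer only reaches the near edge of the painted green. I stopped there to keep the push near 10 N.

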